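# Dose the stock pan at the noodle stall

## Task

Get the stock going: slide the saucepan from the hob to beneath the tube of the ball dropper and put every stock ball from the board into the dropper's funnel. With all of them waiting in the tube and the pan below, press the pedal right down to its stop until they have all dropped into the pan, let the pedal up, and bring the pan with all the balls back to the middle of the hob, standing upright. Leave the bowl, the bottle and the cup where they are.

Things in the scene. Friction and masses are not known exactly. Their poses are not given: they have to be found in the camera images.
- pan: Small round stainless saucepan, loose, 0.35 kg, 116 mm across outside, 50 mm high, wall 3 mm, floor 4 mm thick. One straight handle. Origin: centre of its underside; z up; the handle points along its own -x (towards the robot at the start, give or take 20 degrees).
- pan_handle (a point): Middle of the grip of the saucepan's wooden handle, 140 mm from the pan's centre and 36 mm above the pan's underside. The handle is a bar 14 mm wide, 18 mm tall, its wooden part 125 mm long (75 to 200 mm from the pan's centre), level, and may be gripped anywhere along it (further out where the funnel overhead is close). The pan slides easily on the steel counter when led by it (about 2 N).
- hob_ring (a point): Centre of the round ring (150 mm across) of the hob, a black glass plate let in flush with the counter (no step). The saucepan starts on it, not quite central.
- stand: The dropper, fixed: a grey column (60 x 45 mm, 220 mm high) whose centre is 108 mm from the tube's axis along the dropper's own +y; from it hangs an upright clear tube with a steel funnel on top. Origin: on the counter straight below the tube's axis; z up; +y points from the tube to the column and on to the pedal. On the other three sides of the tube the space below it is open: 93 mm free from the counter to the gate's rails.
- spout (a point): Lower end of the clear tube, on its axis, 103 mm above the counter. The tube is 29 mm inside, 35 mm outside and 102 mm long, shut below by a flat sliding gate (its upper face 3 mm below this point) that holds whatever is dropped in. Rails beside the gate reach down to 93 mm above the counter.
- mouth (a point): Centre of the funnel's rim, 260 mm above the counter. The funnel is round, 120 mm across the rim (about 112 mm inside), 55 mm deep, steep, and narrows to the tube.
- pedal (a joint): Angle of the dropper's sprung pedal (rad): 0 = up, at rest; 0.4 = down on its stop. Pressing it draws the gate aside in proportion (tube clear from about 0.35); let go, the spring lifts it and shuts the gate. Needs about 5 N at the pad to start and 11 N at the stop.
- pedal_pad (a point): Centre of the upper face of the pedal's black rubber pad (62 x 52 mm), moves with the pedal. It lies beyond the column on the dropper's +y side, 90 mm from the hinge, which runs along the dropper's x axis, 140 mm from the tube's axis and 45 mm above the counter. The pad is about 70 mm above the counter when up and about 34 mm when down on the stop, moving straight down near enough.
- board: Fixed wooden chopping board 240 x 170 mm, 18 mm thick, on which the balls lie at the start. Origin: centre of its underside.
- bowl: White bowl, 120 mm across, 50 mm high, loose; not part of the job. Origin: centre of its underside.
- sauce: Brown glass bottle, 52 mm across, 130 mm high, loose; not part of the job. Origin: centre of its underside.
- steel_cup: Steel cup, 68 mm across, 70 mm high, loose; not part of the job. Origin: centre of its underside.
- ball1_c (a point): Centre of stock ball 1: a hard brown pressed ball 24 mm in diameter, 15 g. Three to five of the six balls are present. They start at rest on the board, centres at least 45 mm apart, and roll only a little when dropped.
- ball2_c (a point): Centre of stock ball 2: a hard brown pressed ball 24 mm in diameter, 15 g. Three to five of the six balls are present. They start at rest on the board, centres at least 45 mm apart, and roll only a little when dropped.
- ball3_c (a point): Centre of stock ball 3: a hard brown pressed ball 24 mm in diameter, 15 g. Three to five of the six balls are present. They start at rest on the board, centres at least 45 mm apart, and roll only a little when dropped.
- ball4_c (a point): Centre of stock ball 4: a hard brown pressed ball 24 mm in diameter, 15 g. Three to five of the six balls are present. They start at rest on the board, centres at least 45 mm apart, and roll only a little when dropped.
- ball5_c (a point): Centre of stock ball 5: a hard brown pressed ball 24 mm in diameter, 15 g. Three to five of the six balls are present. They start at rest on the board, centres at least 45 mm apart, and roll only a little when dropped.
- ball6_c (a point): Centre of stock ball 6: a hard brown pressed ball 24 mm in diameter, 15 g. Three to five of the six balls are present. They start at rest on the board, centres at least 45 mm apart, and roll only a little when dropped.

How it is judged:
By the outcome, as a careful person would: the job done as asked, in the order asked, and still so for the second after the job is handed in, with the robot touching nothing.
Of ball1, ball2, ball3, ball4, ball5, ball6 only 3 to 5 are there at a start; the rules pass over those that are not, and their reading is None.
At some moment in a run one of pan may be knocked a few centimetres aside while the robot is not near it.
Once in a run the grip may slacken for a moment while it holds something.
It also fails if it takes over 210 s, if anything falls off the work surface, if the arm or the gripper's body presses on something with over 40 N, if the wrist force passes 120 N, or if a joint passes its speed limit or range.

## Robot

A 6-joint arm with a two-finger parallel gripper is mounted at the origin on the work surface. World frame = base frame: x ahead of the robot, y to its left, z up, the work surface at z = 0. Lengths are in m, angles in rad, forces in N, time in s.
With the tool pointing down it reaches from about 0.35 to 0.975 m from the base axis. Payload 4.9 kg.
Tool frame: the origin (TCP) lies at the very end of the fingers, on their centre line; the grasp point (between the pads) lies 19 mm behind it; z points along the fingers, y is the direction in which the jaws open and shut (so a half turn about z gives the same grasp; the last joint's range is limited). The gripper opens to 85 mm and grips with 20 to 120 N. Pads are 22 mm wide; open, the fingers measure 114 mm over their backs; the gripper's body (76 mm by 85 mm) begins 54 mm behind the grasp point. The pads swing forward as they close: fully open they stand 13 mm farther back than shut.
Start: joints at [-0.119, 0.053, 1.613, -0, 1.476, -0.119], TCP at [0.625, 0, 0.231] pointing down, gripper open.
Joint ranges: [-3.01, 3.01], [-1.01, 2.22], [0.06, 2.58], [-1.02, 4.17], [0.09, 2.62], [-3.14, 3.14]. Speed limits (rad/s): [2.57, 2.57, 3.14, 3.14, 3.14, 3.14].

## Interface

Orientations are given as a unit quaternion [w, x, y, z].
In Python, from plant import monitor, eyes, manip gives the robot as it stands.
- The arm moves only by the tool step_arm, never from a script. Its argument "motion" is a list of rows, each a list of 7 numbers: the shift along the world's x, y, z scaled (see below), then the turn, a rotation vector about the world's x, y, z scaled (see below), then the closure in counts, from 0 (fully open) to 255 (shut). In form: [[x, y, z, ax, ay, az, grip], ...]. A call has 1 to 10 rows; each row is the pose to reach, as a shift and turn from the pose commanded when the call began; what a row does not reach only later rows make up. The controller multiplies each number of a shift by 0.5 m and each number of a turn by 1.5 rad. A row lasts 1/10 s, in which the tool goes at most 50 mm and 8.59 degrees, less where a joint would pass 70% of its speed; a pose out of reach is approached as far as the arm can. A call with a number of a shift or a turn outside -1 to 1 is refused whole. A call with a gripper value outside its range is refused whole. The fingers move at their own pace and stop on an object; the grip force is fixed at half the most. Time passes only in rows, so rows that repeat a pose let the fingers close. It gives the time, the measured TCP pose, the force and the opening at its end, in the units of the state.
- monitor.state(): the state, without advancing time (a new reading comes with each control period).
- eyes.grab_frame(name): name is "scene" or "side" or "wrist"; returns a dict with "pixels" (384x512x3 uint8, red, green, blue), "mtx" (3x3 intrinsics, pixels), "rvec" (rotation vector, rad) and "tvec" (3), from world to camera coordinates, as OpenCV has them; the wrist camera has in their place "hand_eye" (4x4, takes a point from camera to tool coordinates, whose origin is the TCP and whose axes are the flange's). Camera axes: x right, y down, z forward; pixel columns grow to the right and rows downward; lengths in m; the calibration is good to about 2 mm. A picture is of the moment at which its call begins: read the wrist's pose just before it. There is no depth.
- manip.job_done(): hands the job in, once; it reports no verdict.
Trained networks look in the newest picture that a camera, given by its name, has taken for a name from the list of things; names that differ only in an ending like _2 or _b are one class to them, and where a whole thing is asked for, a point or a joint stands for the part that bears it (a point fixed in the world has none). Each returns a list of dicts, best first, with "p" (0 to 1); they miss things now and then, are a little off and sometimes report something else, mostly with a low value. They report only what shows in the picture. A call takes as long as a camera call.
- eyes.look_for(name, camera): "box" ([centre column, centre row, width, height] in pixels, round what is visible of it).
- eyes.pinpoint(name, camera): "uv" ([column, row] in pixels: a listed point, or the origin of a listed thing).
The state is a dict: "time": time; "joint_pos": joint angles; "joint_vel": joint speeds; "joint_efforts": joint torques, N m; "tool_pos": TCP position; "tool_rot": TCP orientation; "contact_force": force on the tool from outside, world axes, zero at the start; "ft_torque": the same for the moment, N m; "gripper_width": opening from 0.0 (shut) to 1.0 (fully open).
Only numpy, scipy, OpenCV 4.12 (cv2) and the standard library are available. Lean on these libraries where they do the work, as an engineer would, in place of code of your own. Each camera call takes 0.05 s, during which the arm holds its last target.

## Working session

There is one attempt and no reset: what is moved stays moved. The work goes in short steps, Python scripts to look and compute and a tool call to move; the robot and the scene stay as the last step left them, time stands still between calls to the robot, and variables do not carry over. Pictures are saved under pics/ and viewed, and the job is handed in when it is done.

Besides the shell and the picture viewer there is one more tool, called as name(argument=value, ...) on one line, values as JSON. step_arm: Moves the arm, as the interface text tells. Its arguments: {"type":"object","properties":{"motion":{"type":"array","items":{"type":"array","items":{"type":"number"}}}},"required":["motion"]}

```bash
ls; mkdir -p pics
python3 - <<'E'
from plant import monitor, eyes, manip
import cv2
print(monitor.state())
for c in ["scene","side","wrist"]:
    f=eyes.grab_frame(c); cv2.imwrite(f"pics/a_{c}.png",f["pixels"][:,:,::-1])
    print(c,{k:v for k,v in f.items() if k!="pixels"})
E
```

```text
pics
{'time': 0.0, 'joint_pos': array([-1.18974342e-01,  5.33501882e-02,  1.61429425e+00,  8.99222890e-07,
        1.47599568e+00, -1.19013954e-01]), 'joint_vel': array([-4.28747640e-05, -1.81055107e-03,  3.31930444e-04,  2.62812068e-04,
       -8.97969309e-04, -5.51398988e-04]), 'joint_efforts': array([ 2.70554956e-04, -3.93670499e+01, -3.70175600e+01, -1.62778279e-04,
        6.93513779e-03, -6.06393527e-06]), 'tool_pos': array([6.24378121e-01, 9.10428590e-05, 2.30067006e-01]), 'tool_rot': array([-8.04980896e-04,  7.07092436e-01,  7.07120385e-01, -6.32481871e-04]), 'contact_force': array([-1.01474391, -0.62965244, -0.18670798]), 'ft_torque': array([-0.06403557, -0.05691289, -0.04721574]), 'gripper_width': 1.0014278047080014}
scene {'mtx': array([[410.53620436,   0.        , 254.9741327 ],
       [  0.        , 410.53620436, 191.77887863],
       [  0.        ,   0.        ,   1.        ]]), 'rvec': array([ 2.39329479,  0.94788129, -0.30356972]), 'tvec': array([-0.40632995, -0.29012157,  1.53504208])}
side {'mtx': array([[447.04258554,   0.        , 255.69767404],
       [  0.        , 447.04258554, 192.63965655],
       [  0.        ,   0.        ,   1.        ]]), 'rvec': array([ 2.24661136, -0.71342549,  0.29615783]), 'tvec': array([-0.52131311,  0.38002113,  0.99891482])}
wrist {'mtx': array([[265.42217485,   0.        , 256.05500562],
       [  0.        , 265.42217485, 189.85254031],
       [  0.        ,   0.        ,   1.        ]]), 'hand_eye': array([[ 5.37793884e-04, -9.51597578e-01, -3.07346320e-01,
         7.89782989e-02],
       [ 9.99999627e-01,  7.19576302e-04, -4.78136138e-04,
         9.70882603e-04],
       [ 6.76152319e-04, -3.07345948e-01,  9.51597610e-01,
        -1.42793925e-01],
       [ 0.00000000e+00,  0.00000000e+00,  0.00000000e+00,
         1.00000000e+00]])}
```

View pics/a_scene.png

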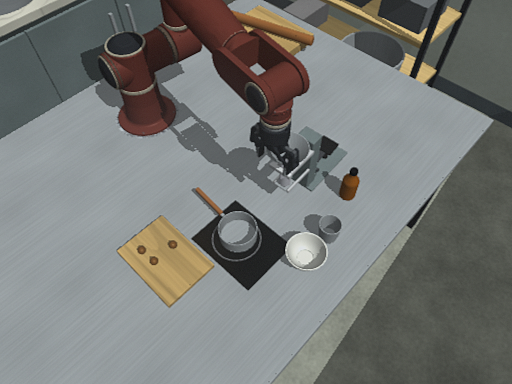

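View pics/a_side.png

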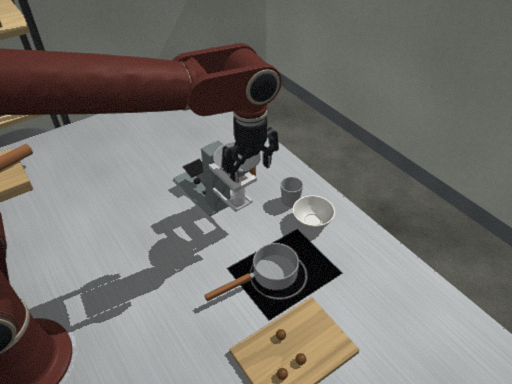

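View pics/a_wrist.png

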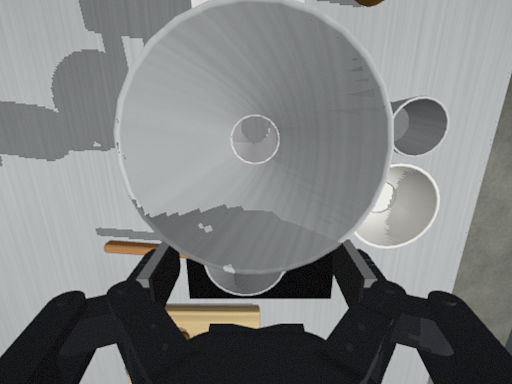

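The scene picture shows three balls on the board, at about (141,250), (154,261) and (173,244). The pan is at (238,230) on the hob with its handle towards the robot. The wrist picture shows the funnel just on the +y side of the gripper, centred near (255,135).

```bash
cat > h.py <<'E'
from plant import monitor, eyes, manip
import cv2, numpy as np
from scipy.spatial.transform import Rotation as R
def cam(name,save=None):
    st=monitor.state(); f=eyes.grab_frame(name)
    if save: cv2.imwrite(f"pics/{save}.png",f["pixels"][:,:,::-1])
    if name=="wrist":
        q=st["tool_rot"]; T=np.eye(4); T[:3,:3]=R.from_quat([q[1],q[2],q[3],q[0]]).as_matrix(); T[:3,3]=st["tool_pos"]
        W=T@f["hand_eye"]
    else:
        W=np.eye(4); Rm=cv2.Rodrigues(np.array(f["rvec"]))[0]; W[:3,:3]=Rm.T; W[:3,3]=-Rm.T@np.array(f["tvec"]).ravel()
    return dict(K=f["mtx"],W=W,img=f["pixels"],name=name)
def ray(c,uv):
    d=np.linalg.inv(c["K"])@np.array([uv[0],uv[1],1.0]); return c["W"][:3,3],c["W"][:3,:3]@d
def onz(c,uv,z):
    o,d=ray(c,uv); return o+d*(z-o[2])/d[2]
def proj(c,P):
    p=np.linalg.inv(c["W"])@np.append(P,1); u=c["K"]@p[:3]; return u[:2]/u[2]
def tri(obs):
    A=np.zeros((3,3));b=np.zeros(3)
    for c,uv in obs:
        o,d=ray(c,uv); d=d/np.linalg.norm(d);M=np.eye(3)-np.outer(d,d);A+=M;b+=M@o
    return np.linalg.solve(A,b)
def pp(n,c,k=3):
    return [(round(float(r["p"]),2),np.round(r["uv"],1)) for r in eyes.pinpoint(n,c["name"])[:k]]
E
python3 - <<'E'
from h import *
Z=dict(pan=0,pan_handle=.036,hob_ring=0,stand=0,spout=.103,mouth=.26,pedal_pad=.07,board=0,bowl=0,sauce=0,steel_cup=0)
for i in range(1,7): Z[f"ball{i}_c"]=.030
for cn in ["scene","side","wrist"]:
    c=cam(cn)
    for n,z in Z.items():
        print(cn,n,[(p,uv.tolist(),np.round(onz(c,uv,z)[:2],3).tolist()) for p,uv in pp(n,c,6 if 'ball' in n else 2)])
E
```

```text
scene pan [(0.8, [239.0, 232.9], [0.606, -0.121]), (0.25, [282.8, 147.7], [0.481, 0.224])]
scene pan_handle [(0.81, [209.6, 198.4], [0.469, -0.11]), (0.34, [346.7, 192.7], [0.767, 0.198])]
scene hob_ring [(0.89, [235.9, 241.0], [0.619, -0.147])]
scene stand [(0.58, [283.2, 198.2], [0.621, 0.066])]
scene spout [(0.85, [283.7, 178.6], [0.617, 0.066])]
scene mouth [(0.81, [281.8, 145.5], [0.61, 0.054]), (0.69, [237.0, 237.0], [0.717, -0.224])]
scene pedal_pad [(0.68, [325.3, 146.8], [0.617, 0.275])]
scene board [(0.98, [162.7, 261.8], [0.511, -0.341])]
scene bowl [(0.88, [303.3, 259.8], [0.806, -0.056])]
scene sauce [(0.93, [348.7, 193.8], [0.765, 0.223])]
scene steel_cup [(0.62, [327.3, 234.4], [0.805, 0.058])]
scene ball1_c [(0.5, [140.6, 248.2], [0.445, -0.362]), (0.23, [329.1, 147.9], [0.613, 0.311])]
scene ball2_c []
scene ball3_c [(0.53, [209.7, 199.0], [0.467, -0.109])]
scene ball4_c []
scene ball5_c [(0.7, [326.0, 237.6], [0.816, 0.032]), (0.45, [326.7, 144.2], [0.596, 0.318]), (0.42, [150.0, 261.1], [0.498, -0.369]), (0.32, [164.6, 258.5], [0.522, -0.335])]
scene ball6_c [(0.57
[... 999 characters left out ...]
rist pan []
wrist pan_handle [(0.85, [148.1, 248.0], [0.47, -0.118])]
wrist hob_ring []
wrist stand [(0.95, [256.2, 119.2], [0.626, 0.059])]
wrist spout []
wrist mouth [(0.95, [250.5, 156.8], [0.623, 0.057])]
wrist pedal_pad []
wrist board [(0.71, [191.5, 342.3], [0.509, -0.333])]
wrist bowl [(0.56, [379.4, 194.4], [0.809, -0.049])]
wrist sauce []
wrist steel_cup [(0.68, [385.2, 123.5], [0.803, 0.054])]
wrist ball1_c [(0.64, [389.4, 123.5], [0.794, 0.056])]
wrist ball2_c [(0.6, [375.4, 195.7], [0.789, -0.04]), (0.37, [253.3, 117.6], [0.622, 0.063])]
wrist ball3_c [(0.27, [254.1, 121.2], [0.623, 0.059])]
wrist ball4_c []
wrist ball5_c []
wrist ball6_c [(0.45, [183.2, 338.5], [0.505, -0.292])]
```

step_arm(motion=[[0, -0.1, 0.06, 0, 0, 0, 0], [-0.08, -0.18, 0.06, 0, 0, 0, 0], [-0.16, -0.2, 0.04, 0, 0, 0.1, 0], [-0.26, -0.21, 0, 0, 0, 0.2, 0], [-0.36, -0.214, 0, 0, 0, 0.3, 0], [-0.36, -0.214, 0, 0, 0, 0.4, 0], [-0.36, -0.214, 0, 0, 0, 0.5, 0], [-0.36, -0.214, 0, 0, 0, 0.6, 0], [-0.36, -0.214, 0, 0, 0, 0.7, 0], [-0.36, -0.214, 0, 0, 0, 0.8, 0]])

```text
time: 3.85
tool_pos: [0.4449, -0.107, 0.2315]
tool_rot: [0.0, 0.181, 0.983, -0.0]
contact_force: [-0.1, 0.5, 0.0]
gripper_width: 1.005
```

step_arm(motion=[[0, 0, 0, 0, 0, 0.1, 0], [0, 0, 0, 0, 0, 0.197, 0], [0, 0, 0, 0, 0, 0.197, 0]])

```text
time: 4.15
tool_pos: [0.445, -0.107, 0.2314]
tool_rot: [0.0, 0.038, 0.999, -0.0]
contact_force: [-0.4, 0.2, -0.4]
gripper_width: 0.999
```

```bash
cat > look.py <<'E'
from h import *
import sys
Z=dict(pan=0,pan_handle=.036,hob_ring=0,stand=0,spout=.103,mouth=.26,pedal_pad=.07,board=0,bowl=0,sauce=0,steel_cup=0)
for i in range(1,7): Z[f"ball{i}_c"]=.030
tag=sys.argv[1]; cams=sys.argv[2].split(','); names=sys.argv[3].split(',') if len(sys.argv)>3 else []
st=monitor.state(); print("t",st["time"],"pos",np.round(st["tool_pos"],4),"rotx",np.round(R.from_quat(np.roll(st["tool_rot"],-1)).as_matrix()[:,:2].T,3).tolist(),"F",np.round(st["contact_force"],1),"w",round(st["gripper_width"],3))
for cn in cams:
    c=cam(cn,f"{tag}_{cn}")
    for n in names:
        print(cn,n,[(p,uv.tolist(),np.round(onz(c,uv,Z[n])[:2],3).tolist()) for p,uv in pp(n,c,6 if 'ball' in n else 2)])
E
python3 look.py b scene,side,wrist pan,pan_handle,hob_ring,stand,spout,mouth,pedal_pad
```

```text
t 4.15 pos [ 0.445  -0.107   0.2314] rotx [[-0.997, 0.075, -0.0], [0.075, 0.997, -0.0]] F [-0.4  0.2 -0.4] w 0.999
scene pan [(0.94, [238.7, 232.6], [0.605, -0.121]), (0.35, [279.6, 197.0], [0.61, 0.062])]
scene pan_handle [(0.74, [207.6, 200.3], [0.469, -0.119])]
scene hob_ring [(0.92, [238.5, 238.4], [0.618, -0.135]), (0.46, [327.0, 237.5], [0.811, 0.049])]
scene stand [(0.96, [281.6, 196.3], [0.613, 0.068])]
scene spout [(0.75, [284.4, 179.5], [0.621, 0.065])]
scene mouth [(0.98, [284.1, 145.6], [0.615, 0.058])]
scene pedal_pad [(0.49, [323.2, 143.9], [0.605, 0.28])]
side pan [(0.87, [272.5, 272.1], [0.603, -0.125])]
side pan_handle [(0.63, [225.9, 283.8], [0.472, -0.108]), (0.2, [283.9, 371.4], [0.454, -0.365])]
side hob_ring [(0.56, [279.5, 274.8], [0.613, -0.143])]
side stand [(0.68, [294.2, 351.3], [0.513, -0.329])]
side spout [(0.91, [241.0, 195.6], [0.639, 0.072]), (0.28, [277.8, 332.3], [0.474, -0.314])]
side mouth [(0.79, [239.0, 155.8], [0.628, 0.056])]
side pedal_pad []
wrist pan [(0.61, [246.4, 263.4], [0.612, -0.135])]
wrist pan_handle [(0.82, [245.8, 187.4], [0.472, -0.122])]
wrist hob_ring []
wrist stand []
wrist spout []
wrist mouth []
wrist pedal_pad []
```

View pics/b_wrist.png

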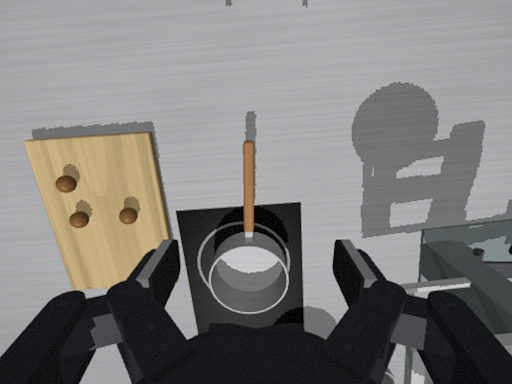

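View pics/b_scene.png

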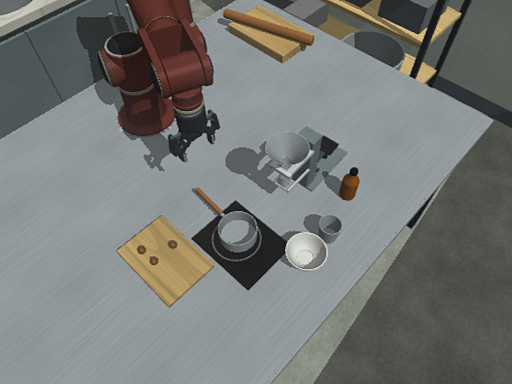

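The wrist picture shows the handle running from about (249,142) to (249,235). The balls are at (66,184), (79,219) and (128,215), and there are only three. I'll compute the handle line and the hob corners.

Run:
```python
from h import *
c=cam("wrist")
for n,uv,z in [("hend",(249,144),.045),("hroot",(249,231),.045),("rim",(249,282),.05),("hobTL",(178,211),0),("hobTR",(300,203),0),("b1",(66,184),.03),("b2",(79,219),.03),("b3",(128,215),.03)]:
    print(n,np.round(onz(c,uv,z),4))
s=cam("scene")
for n,uv,z in [("hobT",(236,201),0),("hobL",(192,239),0),("hobB",(249,289),0),("hobR",(291,245),0),("b1",(141,250),.03),("b2",(154,261),.03),("b3",(173,244),.03),("ring",(238,238),0)]:
    print(n,np.round(onz(s,uv,z),4))
```

```text
hend [ 0.4132 -0.113   0.045 ]
hroot [ 0.5316 -0.1228  0.045 ]
rim [ 0.6103 -0.1293  0.05  ]
hobTL [ 0.5125 -0.2306  0.    ]
hobTR [ 0.5134 -0.0454  0.    ]
b1 [ 0.4505 -0.3647  0.03  ]
b2 [ 0.5024 -0.3616  0.03  ]
b3 [ 0.5016 -0.2913  0.03  ]
hobT [ 0.518 -0.045  0.   ]
hobL [ 0.5173 -0.2325  0.    ]
hobB [ 0.7516 -0.2281  0.    ]
hobR [ 0.7483 -0.0438  0.    ]
b1 [ 0.4509 -0.3649  0.03  ]
b2 [ 0.5056 -0.3609  0.03  ]
b3 [ 0.5038 -0.289   0.03  ]
ring [ 0.6163 -0.1352  0.    ]
```

step_arm(motion=[[0.01, -0.018, -0.1, 0, 0, 0, 0], [0.01, -0.018, -0.2, 0, 0, 0, 0], [0.01, -0.018, -0.3, 0, 0, 0, 0], [0.01, -0.018, -0.4, 0, 0, 0, 0], [0.01, -0.018, -0.428, 0, 0, 0, 0], [0.01, -0.018, -0.428, 0, 0, 0, 100], [0.01, -0.018, -0.428, 0, 0, 0, 255], [0.01, -0.018, -0.428, 0, 0, 0, 255], [0.01, -0.018, -0.428, 0, 0, 0, 255], [0.01, -0.018, -0.428, 0, 0, 0, 255]])

```text
time: 6.45
tool_pos: [0.4511, -0.1166, 0.0189]
tool_rot: [0.001, 0.038, 0.999, -0.001]
contact_force: [0.6, -2.5, 1.8]
gripper_width: 0.147
```

step_arm(motion=[[0, 0, 0, 0, 0, 0, 255], [0, 0, 0, 0, 0, 0, 255], [0, 0, 0, 0, 0, 0, 255]])

```text
time: 6.75
tool_pos: [0.4509, -0.1165, 0.0182]
tool_rot: [0.001, 0.038, 0.999, -0.001]
contact_force: [-0.6, -2.1, 3.4]
gripper_width: 0.155
```

```bash
python3 look.py c scene,side,wrist pan,pan_handle,stand,spout,mouth
```

```text
t 6.75 pos [ 0.4509 -0.1165  0.0182] rotx [[-0.997, 0.075, -0.002], [0.075, 0.997, -0.001]] F [-0.6 -2.1  3.4] w 0.155
scene pan [(0.64, [238.4, 235.6], [0.611, -0.129])]
scene pan_handle [(0.68, [209.9, 199.5], [0.473, -0.112]), (0.19, [162.6, 260.3], [0.525, -0.344])]
scene stand [(0.68, [281.8, 195.7], [0.612, 0.07])]
scene spout [(0.78, [284.0, 178.1], [0.616, 0.068]), (0.23, [209.0, 200.9], [0.511, -0.142])]
scene mouth [(0.84, [283.2, 144.5], [0.611, 0.059])]
side pan [(0.89, [269.0, 269.6], [0.6, -0.114])]
side pan_handle [(0.56, [222.7, 285.7], [0.462, -0.108])]
side stand []
side spout [(0.57, [239.2, 200.9], [0.623, 0.058])]
side mouth [(0.89, [238.3, 151.9], [0.635, 0.07]), (0.4, [247.6, 176.9], [0.601, -0.021])]
wrist pan []
wrist pan_handle [(0.74, [252.3, 284.5], [0.468, -0.119])]
wrist stand []
wrist spout []
wrist mouth []
```

step_arm(motion=[[0.002, 0.03, 0, 0, 0, 0, 255], [0.004, 0.07, 0, 0, 0, 0, 255], [0.008, 0.11, 0, 0, 0, 0, 255], [0.012, 0.15, 0, 0, 0, 0, 255], [0.016, 0.19, 0, 0, 0, 0, 255], [0.02, 0.23, 0, 0, 0, 0, 255], [0.024, 0.27, 0, 0, 0, 0, 255], [0.028, 0.31, 0, 0, 0, 0, 255], [0.028, 0.35, 0, 0, 0, 0, 255], [0.028, 0.378, 0, 0, 0, 0, 255]])

```text
time: 8.65
tool_pos: [0.4628, 0.0732, 0.0168]
tool_rot: [-0.001, 0.037, 0.999, -0.001]
contact_force: [0.9, -4.1, 6.1]
gripper_width: 0.154
```

step_arm(motion=[[0, 0, 0, 0, 0, 0, 255], [0, 0, 0, 0, 0, 0, 255]])

```text
time: 8.85
tool_pos: [0.4625, 0.0738, 0.0166]
tool_rot: [-0.002, 0.037, 0.999, 0.0]
contact_force: [0.4, 2.0, 5.0]
gripper_width: 0.146
```

```bash
python3 look.py d scene,side,wrist pan,pan_handle,stand,spout,mouth,hob_ring
```

```text
t 8.85 pos [0.4625 0.0738 0.0166] rotx [[-0.997, 0.073, 0.003], [0.073, 0.997, 0.0]] F [0.4 2.  5. ] w 0.146
scene pan [(0.88, [283.2, 199.7], [0.625, 0.062])]
scene pan_handle [(0.63, [252.9, 165.4], [0.478, 0.076]), (0.47, [281.7, 196.0], [0.627, 0.05])]
scene stand [(0.88, [283.2, 197.9], [0.621, 0.067])]
scene spout [(0.8, [281.4, 179.2], [0.613, 0.06])]
scene mouth [(0.91, [287.4, 147.7], [0.626, 0.058])]
scene hob_ring [(0.88, [237.5, 240.2], [0.62, -0.142]), (0.24, [171.9, 242.7], [0.482, -0.282])]
side pan [(0.73, [232.7, 227.2], [0.603, 0.067])]
side pan_handle [(0.66, [189.3, 235.5], [0.474, 0.082])]
side stand []
side spout [(0.82, [240.9, 198.6], [0.632, 0.062])]
side mouth [(0.81, [238.2, 153.0], [0.632, 0.067])]
side hob_ring [(0.75, [277.1, 271.5], [0.614, -0.131]), (0.43, [239.4, 199.3], [0.682, 0.151])]
wrist pan []
wrist pan_handle [(0.98, [253.1, 284.7], [0.479, 0.071])]
wrist stand []
wrist spout []
wrist mouth []
wrist hob_ring []
```

View pics/d_scene.png

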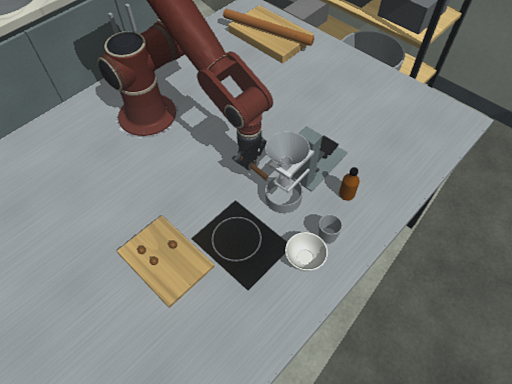

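View pics/d_side.png

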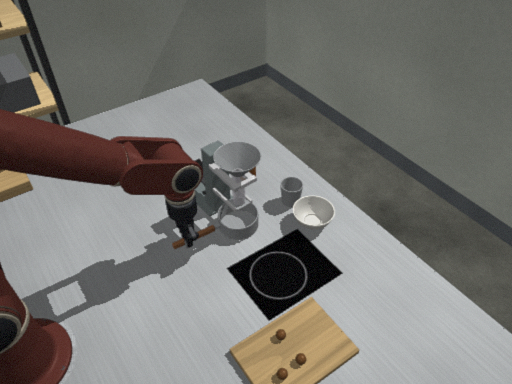

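The pan is now under the funnel in both pictures, and the hob ring is clear near (237,240) in the scene view. I'll overlay predicted circles to fix the pan, the tube and the ring.

```bash
cat >> h.py <<'E'
def circ(c,im,P,r,col,s):
    pts=np.array([proj(c,[P[0]+r*np.cos(a),P[1]+r*np.sin(a),P[2]]) for a in np.linspace(0,6.283,60)])
    return pts
def overlay(c,circs,box,s,fn):
    x0,y0,x1,y1=box; im=cv2.resize(np.ascontiguousarray(c["img"][y0:y1,x0:x1,::-1]),None,fx=s,fy=s,interpolation=cv2.INTER_CUBIC)
    for P,r,col in circs:
        p=((circ(c,im,P,r,col,s)-[x0,y0]+0.5)*s).astype(int); cv2.polylines(im,[p],True,col,1)
    cv2.imwrite(f"pics/{fn}.png",im); return im
E
python3 - <<'E'
from h import *
ims=[]
for n,box in [("scene",(190,120,330,270)),("side",(180,140,320,290))]:
    c=cam(n)
    ims.append(overlay(c,[((.621,.064,.26),.06,(0,0,255)),((.619,.062,.05),.058,(0,255,0)),((.617,-.138,0),.075,(255,255,0))],box,2.8,"tmp"))
cv2.imwrite("pics/e.png",np.hstack(ims))
E
```

```text
(no output)
```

View pics/e.png

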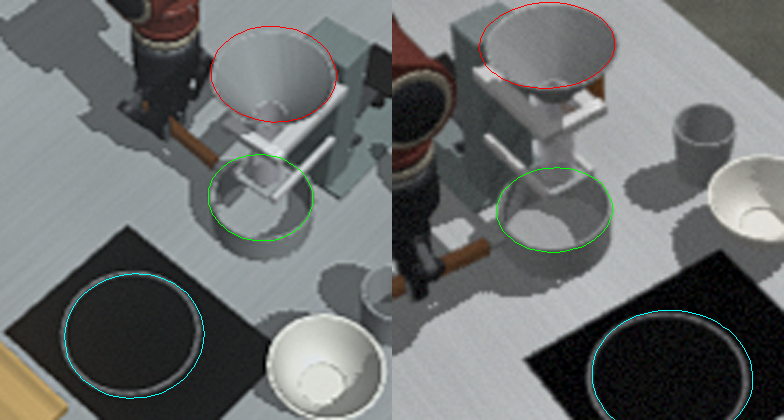

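The predicted circles match the rims in both views. That puts the tube at (0.621,0.064), the pan at (0.619,0.062) and the ring at about (0.616,-0.139). Next I'll release the handle and go to ball 3.

step_arm(motion=[[0, 0, 0, 0, 0, 0, 120], [0, 0, 0, 0, 0, 0, 0], [0, 0, 0, 0, 0, 0, 0], [0, 0, 0, 0, 0, 0, 0], [0, 0, 0.08, 0, 0, 0, 0], [0, 0, 0.16, 0, 0, 0, 0], [0, 0, 0.24, 0, 0, 0, 0], [0, 0, 0.3, 0, 0, 0, 0]])

```text
time: 10.8
tool_pos: [0.4643, 0.073, 0.1699]
tool_rot: [0.001, 0.038, 0.999, 0.0]
contact_force: [1.2, 0.6, 0.7]
gripper_width: 1.004
```

step_arm(motion=[[0.01, -0.08, 0, 0, 0, 0, 120], [0.02, -0.18, 0, 0, 0, 0, 120], [0.04, -0.28, 0, 0, 0, 0, 120], [0.06, -0.38, 0, 0, 0, 0, 120], [0.08, -0.48, 0, 0, 0, 0, 120], [0.08, -0.58, 0, 0, 0, 0, 120], [0.08, -0.67, 0, 0, 0, 0, 120], [0.08, -0.724, 0, 0, 0, 0, 120], [0.08, -0.724, 0, 0, 0, 0, 120]])

```text
time: 11.7
tool_pos: [0.5032, -0.2922, 0.1668]
tool_rot: [-0.001, 0.04, 0.999, -0.0]
contact_force: [-0.5, 1.1, -0.9]
gripper_width: 0.529
```

```bash
python3 look.py f wrist,scene,side ball1_c,ball2_c,ball6_c,pan
```

```text
t 11.7 pos [ 0.5032 -0.2922  0.1668] rotx [[-0.997, 0.08, 0.001], [0.08, 0.997, -0.0]] F [-0.5  1.1 -0.9] w 0.529
wrist ball1_c [(0.74, [179.1, 135.0], [0.449, -0.368])]
wrist ball2_c [(0.34, [181.5, 133.2], [0.448, -0.365])]
wrist ball6_c [(0.78, [256.2, 178.2], [0.502, -0.292])]
wrist pan []
scene ball1_c [(0.41, [141.2, 246.2], [0.442, -0.357])]
scene ball2_c []
scene ball6_c [(0.51, [170.8, 242.3], [0.495, -0.29])]
scene pan []
side ball1_c [(0.62, [279.9, 375.8], [0.443, -0.365])]
side ball2_c []
side ball6_c [(0.63, [282.8, 329.2], [0.514, -0.284])]
side pan [(0.71, [278.8, 271.9], [0.617, -0.134])]
```

View pics/f_wrist.png

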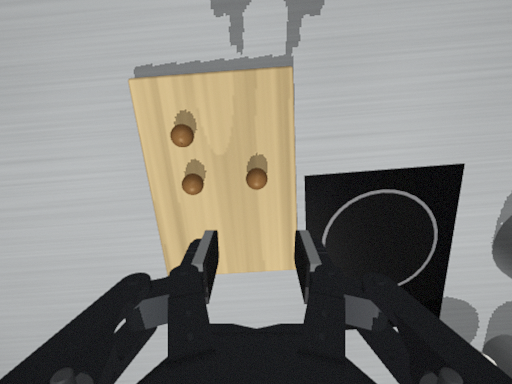

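View pics/f_scene.png

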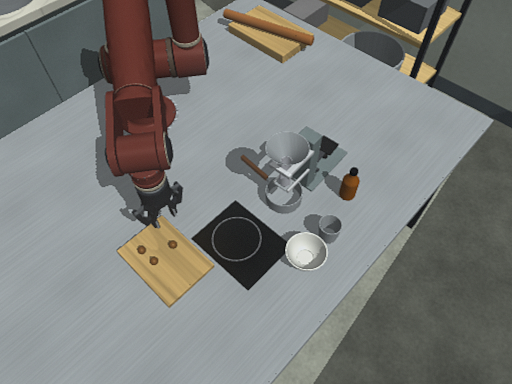

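The wrist picture shows the balls at (182,135), (193,184) and (257,178). The pan is still under the tube.

Run:
```python
from h import *
c=cam("wrist")
for uv in [(182,135),(193,184),(257,178)]: print(np.round(onz(c,uv,.03),4))
```

```text
[ 0.451  -0.3618  0.03  ]
[ 0.5045 -0.3583  0.03  ]
[ 0.503  -0.2875  0.03  ]
```

step_arm(motion=[[0, 0.006, -0.1, 0, 0, 0, 120], [0, 0.006, -0.18, 0, 0, 0, 120], [0, 0.006, -0.25, 0, 0, 0, 120], [0, 0.006, -0.292, 0, 0, 0, 120], [0, 0.006, -0.292, 0, 0, 0, 120], [0, 0.006, -0.292, 0, 0, 0, 255], [0, 0.006, -0.292, 0, 0, 0, 255], [0, 0.006, -0.292, 0, 0, 0, 255], [0, 0.006, -0.292, 0, 0, 0, 255], [0, 0.006, -0.292, 0, 0, 0, 255]])

```text
time: 13.5
tool_pos: [0.5045, -0.2864, 0.0222]
tool_rot: [0.001, 0.038, 0.999, -0.0]
contact_force: [0.1, 0.1, 1.2]
gripper_width: 0.238
```

step_arm(motion=[[0, 0, 0.06, 0, 0, 0, 255], [0, 0, 0.14, 0, 0, 0, 255], [0, 0, 0.24, 0, 0, 0, 255], [0, 0, 0.34, 0, 0, 0, 255], [0, 0, 0.44, 0, 0, 0, 255], [0, 0, 0.54, 0, 0, 0, 255], [0, 0, 0.6, 0, 0, 0, 255]])

```text
time: 14.2
tool_pos: [0.5047, -0.2865, 0.3269]
tool_rot: [0.003, 0.038, 0.999, -0.002]
contact_force: [-0.8, -0.7, -0.6]
gripper_width: 0.24
```

```bash
python3 look.py g wrist
```

```text
t 14.2 pos [ 0.5047 -0.2865  0.3269] rotx [[-0.997, 0.075, -0.006], [0.075, 0.997, -0.004]] F [-0.8 -0.7 -0.6] w 0.24
```

View pics/g_wrist.png

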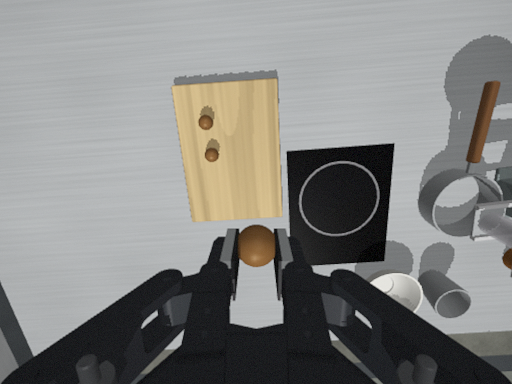

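Ball 3 is held, at (256,245) between the pads. I'll take it to the funnel.

step_arm(motion=[[0.03, 0.08, 0, 0, 0, 0, 255], [0.06, 0.17, 0, 0, 0, 0, 255], [0.09, 0.26, 0, 0, 0, 0, 255], [0.12, 0.35, 0, 0, 0, 0, 255], [0.15, 0.44, 0, 0, 0, 0, 255], [0.18, 0.53, 0, 0, 0, 0, 255], [0.21, 0.61, 0, 0, 0, 0, 255], [0.233, 0.68, 0, 0, 0, 0, 255], [0.233, 0.701, 0, 0, 0, 0, 255], [0.233, 0.701, 0, 0, 0, 0, 255]])

```text
time: 15.25
tool_pos: [0.6202, 0.0658, 0.3207]
tool_rot: [-0.001, 0.036, 0.999, -0.0]
contact_force: [-0.3, -0.6, -0.8]
gripper_width: 0.234
```

step_arm(motion=[[0, 0, -0.05, 0, 0, 0, 255], [0, 0, -0.1, 0, 0, 0, 255], [0, 0, -0.14, 0, 0, 0, 255], [0, 0, -0.144, 0, 0, 0, 255]])

```text
time: 15.65
tool_pos: [0.6184, 0.0627, 0.2454]
tool_rot: [-0.003, 0.039, 0.999, -0.0]
contact_force: [0.3, -0.8, -0.5]
gripper_width: 0.243
```

```bash
python3 look.py i wrist,side mouth
python3 - <<'E'
import cv2,numpy as np
a=cv2.imread('pics/i_side.png')[100:292,128:384]; b=cv2.imread('pics/i_wrist.png')
cv2.imwrite('pics/i2.png',np.hstack([cv2.resize(a,(400,300)),cv2.resize(b,(400,300))]))
E
```

```text
t 15.65 pos [0.6184 0.0627 0.2454] rotx [[-0.997, 0.077, 0.007], [0.077, 0.997, -0.001]] F [ 0.3 -0.8 -0.5] w 0.243
wrist mouth [(0.98, [247.3, 266.1], [0.626, 0.057])]
side mouth [(0.7, [237.7, 153.2], [0.631, 0.067])]
```

View pics/i2.png

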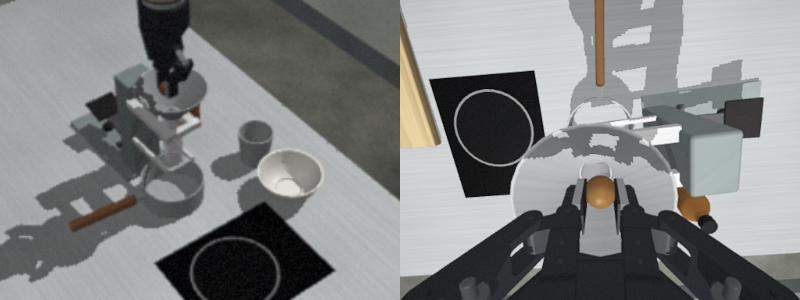

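The ball is held over the middle of the funnel. I'll open partway, rise clear, and go back to the board for ball 2.

step_arm(motion=[[0, 0, 0, 0, 0, 0, 140], [0, 0, 0, 0, 0, 0, 140], [0, 0, 0, 0, 0, 0, 140], [0, 0, 0, 0, 0, 0, 140], [0, 0, 0.08, 0, 0, 0, 140], [0, 0, 0.15, 0, 0, 0, 140], [0, 0, 0.15, 0, 0, 0, 140]])

```text
time: 16.55
tool_pos: [0.6228, 0.0646, 0.3318]
tool_rot: [0.006, 0.038, 0.999, 0.0]
contact_force: [-1.0, 0.0, 1.6]
gripper_width: 0.451
```

```bash
python3 look.py j wrist,side ball6_c
python3 - <<'E'
import cv2,numpy as np
a=cv2.imread('pics/j_side.png')[100:292,128:384]; b=cv2.imread('pics/j_wrist.png')
cv2.imwrite('pics/j2.png',np.hstack([cv2.resize(a,(400,300)),cv2.resize(b,(400,300))]))
E
```

```text
t 16.55 pos [0.6228 0.0646 0.3318] rotx [[-0.997, 0.075, -0.011], [0.075, 0.997, 0.001]] F [-1.   0.   1.6] w 0.451
wrist ball6_c []
side ball6_c []
```

View pics/j2.png

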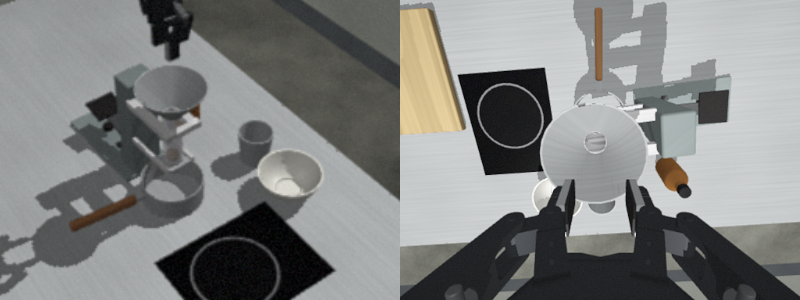

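The ball is in the tube, brown at about (172,155) in the left half. Next is ball 2.

step_arm(motion=[[-0.03, -0.09, 0, 0, 0, 0, 120], [-0.055, -0.18, 0, 0, 0, 0, 120], [-0.08, -0.27, 0, 0, 0, 0, 120], [-0.105, -0.36, 0, 0, 0, 0, 120], [-0.13, -0.45, 0, 0, 0, 0, 120], [-0.155, -0.54, -0.02, 0, 0, 0, 120], [-0.18, -0.63, -0.06, 0, 0, 0, 120], [-0.205, -0.72, -0.12, 0, 0, 0, 120], [-0.225, -0.8, -0.18, 0, 0, 0, 120], [-0.234, -0.847, -0.26, 0, 0, 0, 120]])

```text
time: 17.75
tool_pos: [0.5029, -0.3598, 0.1962]
tool_rot: [0.0, 0.039, 0.999, -0.001]
contact_force: [0.4, -0.9, 0.4]
gripper_width: 0.528
```

step_arm(motion=[[0, 0, -0.06, 0, 0, 0, 120], [0, 0, -0.06, 0, 0, 0, 120]])

```text
time: 17.95
tool_pos: [0.4998, -0.3548, 0.1587]
tool_rot: [-0.006, 0.038, 0.999, 0.005]
contact_force: [-0.1, 0.6, -1.1]
gripper_width: 0.529
```

```bash
python3 look.py k wrist ball1_c,ball5_c
```

```text
t 17.95 pos [ 0.4998 -0.3548  0.1587] rotx [[-0.997, 0.077, 0.011], [0.077, 0.997, 0.009]] F [-0.1  0.6 -1.1] w 0.529
wrist ball1_c [(0.81, [242.8, 133.3], [0.448, -0.363])]
wrist ball5_c [(0.92, [248.8, 187.3], [0.505, -0.361])]
```

View pics/k_wrist.png

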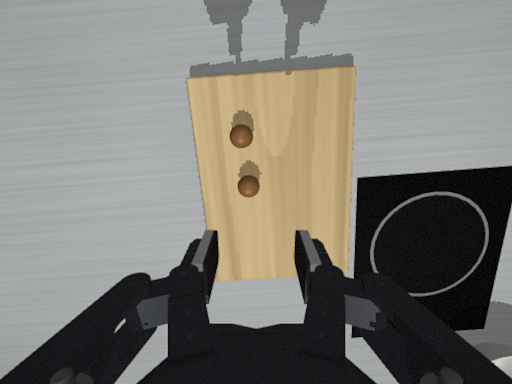

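The two balls left are at (241,136) and (249,187), which agrees with my estimates. Grasping ball 2.

step_arm(motion=[[0, 0, -0.1, 0, 0, 0, 120], [0, 0, -0.18, 0, 0, 0, 120], [0, 0, -0.25, 0, 0, 0, 120], [0, 0, -0.286, 0, 0, 0, 120], [0, 0, -0.286, 0, 0, 0, 120], [0, 0, -0.286, 0, 0, 0, 255], [0, 0, -0.286, 0, 0, 0, 255], [0, 0, -0.286, 0, 0, 0, 255], [0, 0, -0.286, 0, 0, 0, 255], [0, 0, -0.286, 0, 0, 0, 255]])

```text
time: 19.1
tool_pos: [0.5059, -0.3586, 0.0275]
tool_rot: [0.002, 0.038, 0.999, -0.002]
contact_force: [-0.4, 0.8, 6.8]
gripper_width: 0.235
```

step_arm(motion=[[0, 0, 0.06, 0, 0, 0, 255], [0, 0, 0.14, 0, 0, 0, 255], [0, 0, 0.24, 0, 0, 0, 255], [0, 0, 0.34, 0, 0, 0, 255], [0, 0, 0.44, 0, 0, 0, 255], [0, 0, 0.54, 0, 0, 0, 255], [0, 0, 0.6, 0, 0, 0, 255], [0, 0, 0.6, 0, 0, 0, 255]])

```text
time: 19.9
tool_pos: [0.5055, -0.3587, 0.3329]
tool_rot: [0.005, 0.038, 0.999, -0.004]
contact_force: [-1.1, 0.9, 0.3]
gripper_width: 0.239
```

step_arm(motion=[[0.025, 0.09, 0, 0, 0, 0, 255], [0.05, 0.18, 0, 0, 0, 0, 255], [0.075, 0.27, 0, 0, 0, 0, 255], [0.1, 0.36, 0, 0, 0, 0, 255], [0.125, 0.45, 0, 0, 0, 0, 255], [0.15, 0.54, 0, 0, 0, 0, 255], [0.175, 0.63, 0, 0, 0, 0, 255], [0.2, 0.72, 0, 0, 0, 0, 255], [0.225, 0.8, 0, 0, 0, 0, 255], [0.231, 0.845, 0, 0, 0, 0, 255]])

```text
time: 20.9
tool_pos: [0.6193, 0.0684, 0.3228]
tool_rot: [-0.001, 0.036, 0.999, 0.0]
contact_force: [0.1, -0.9, -0.5]
gripper_width: 0.235
```

step_arm(motion=[[0, 0, 0, 0, 0, 0, 255], [0, 0, -0.05, 0, 0, 0, 255], [0, 0, -0.1, 0, 0, 0, 255], [0, 0, -0.14, 0, 0, 0, 255], [0, 0, -0.144, 0, 0, 0, 255]])

```text
time: 21.4
tool_pos: [0.6171, 0.0643, 0.2476]
tool_rot: [-0.004, 0.038, 0.999, -0.0]
contact_force: [-0.1, 0.6, -1.0]
gripper_width: 0.236
```

```bash
cat > two.py <<'E'
import cv2,numpy as np,sys
t=sys.argv[1]
a=cv2.imread(f'pics/{t}_side.png')[100:292,128:384]; b=cv2.imread(f'pics/{t}_wrist.png')
cv2.imwrite(f'pics/{t}2.png',np.hstack([cv2.resize(a,(400,300)),cv2.resize(b,(400,300))]))
E
python3 look.py l wrist,side mouth; python3 two.py l
```

```text
t 21.4 pos [0.6171 0.0643 0.2476] rotx [[-0.997, 0.076, 0.007], [0.076, 0.997, -0.001]] F [-0.1  0.6 -1. ] w 0.236
wrist mouth [(0.98, [246.7, 265.7], [0.626, 0.058])]
side mouth [(0.89, [238.4, 154.3], [0.63, 0.062])]
```

View pics/l2.png

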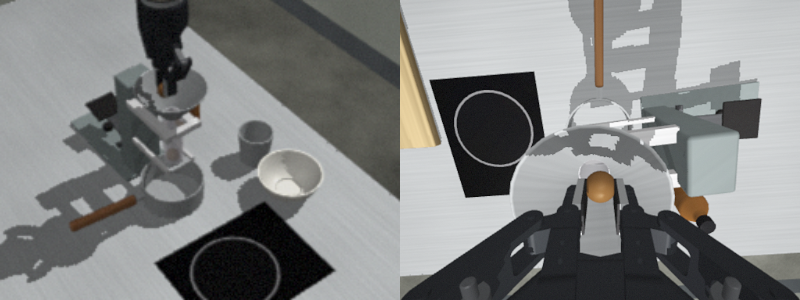

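Ball 2 is centred in the funnel. I'll release it and go for ball 1.

step_arm(motion=[[0, 0, 0, 0, 0, 0, 140], [0, 0, 0, 0, 0, 0, 140], [0, 0, 0, 0, 0, 0, 140], [0, 0, 0, 0, 0, 0, 140], [0, 0, 0.08, 0, 0, 0, 140], [0, 0, 0.15, 0, 0, 0, 140], [0, 0, 0.15, 0, 0, 0, 140]])

```text
time: 22.3
tool_pos: [0.6216, 0.0654, 0.3346]
tool_rot: [0.006, 0.038, 0.999, 0.0]
contact_force: [0.7, 0.9, 2.0]
gripper_width: 0.452
```

step_arm(motion=[[-0.035, -0.09, 0, 0, 0, 0, 120], [-0.07, -0.18, 0, 0, 0, 0, 120], [-0.105, -0.27, 0, 0, 0, 0, 120], [-0.14, -0.36, 0, 0, 0, 0, 120], [-0.175, -0.45, 0, 0, 0, 0, 120], [-0.21, -0.54, -0.02, 0, 0, 0, 120], [-0.245, -0.63, -0.06, 0, 0, 0, 120], [-0.28, -0.72, -0.12, 0, 0, 0, 120], [-0.315, -0.8, -0.18, 0, 0, 0, 120], [-0.34, -0.855, -0.26, 0, 0, 0, 120]])

```text
time: 23.3
tool_pos: [0.4519, -0.3579, 0.2064]
tool_rot: [0.001, 0.038, 0.999, -0.001]
contact_force: [0.7, 0.5, -0.3]
gripper_width: 0.529
```

step_arm(motion=[[0, 0, -0.06, 0, 0, 0, 120], [0, 0, -0.06, 0, 0, 0, 120]])

```text
time: 23.5
tool_pos: [0.4493, -0.3534, 0.1696]
tool_rot: [-0.004, 0.039, 0.999, 0.004]
contact_force: [-1.0, 1.2, 0.2]
gripper_width: 0.529
```

```bash
python3 look.py m wrist,side ball1_c;python3 two.py m
```

```text
t 23.5 pos [ 0.4493 -0.3534  0.1696] rotx [[-0.997, 0.077, 0.008], [0.077, 0.997, 0.007]] F [-1.   1.2  0.2] w 0.529
wrist ball1_c [(0.68, [243.2, 182.1], [0.451, -0.367])]
side ball1_c [(0.44, [279.5, 376.1], [0.442, -0.365]), (0.16, [248.2, 176.3], [0.745, 0.194])]
```

View pics/m2.png

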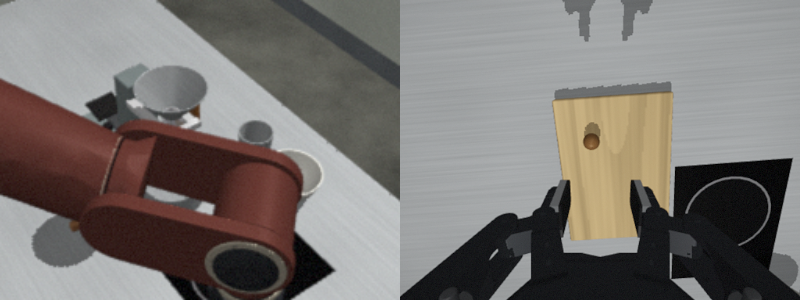

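One ball is left, with its wrist detection at (0.451,-0.367). Grasping it.

step_arm(motion=[[0, -0.008, -0.1, 0, 0, 0, 120], [0, -0.008, -0.18, 0, 0, 0, 120], [0, -0.008, -0.25, 0, 0, 0, 120], [0, -0.008, -0.294, 0, 0, 0, 120], [0, -0.008, -0.294, 0, 0, 0, 120], [0, -0.008, -0.294, 0, 0, 0, 255], [0, -0.008, -0.294, 0, 0, 0, 255], [0, -0.008, -0.294, 0, 0, 0, 255], [0, -0.008, -0.294, 0, 0, 0, 255], [0, -0.008, -0.294, 0, 0, 0, 255]])

```text
time: 24.7
tool_pos: [0.4544, -0.3609, 0.0322]
tool_rot: [0.002, 0.038, 0.999, -0.002]
contact_force: [0.3, 1.3, 6.7]
gripper_width: 0.207
```

step_arm(motion=[[0, 0, 0.06, 0, 0, 0, 255], [0, 0, 0.14, 0, 0, 0, 255], [0, 0, 0.24, 0, 0, 0, 255], [0, 0, 0.34, 0, 0, 0, 255], [0, 0, 0.44, 0, 0, 0, 255], [0, 0, 0.54, 0, 0, 0, 255], [0, 0, 0.6, 0, 0, 0, 255], [0, 0, 0.6, 0, 0, 0, 255]])

```text
time: 25.5
tool_pos: [0.454, -0.3608, 0.3373]
tool_rot: [0.005, 0.038, 0.999, -0.005]
contact_force: [0.1, -1.1, 0.5]
gripper_width: 0.205
```

```bash
python3 look.py n wrist
```

```text
t 25.5 pos [ 0.454  -0.3608  0.3373] rotx [[-0.997, 0.075, -0.01], [0.075, 0.997, -0.009]] F [ 0.1 -1.1  0.5] w 0.205
```

View pics/n_wrist.png

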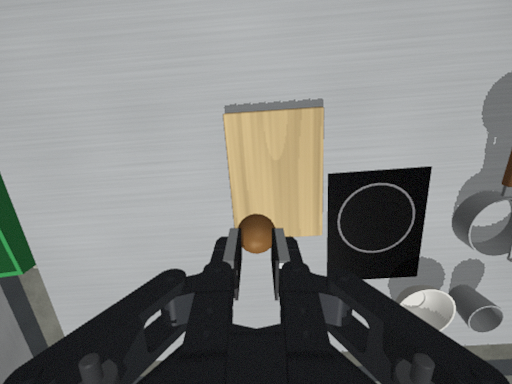

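It is held nearer the tips, so I'll carry it more gently.

step_arm(motion=[[0.02, 0.05, 0, 0, 0, 0, 255], [0.05, 0.12, 0, 0, 0, 0, 255], [0.08, 0.2, 0, 0, 0, 0, 255], [0.11, 0.28, 0, 0, 0, 0, 255], [0.14, 0.36, 0, 0, 0, 0, 255], [0.17, 0.44, 0, 0, 0, 0, 255], [0.2, 0.52, 0, 0, 0, 0, 255], [0.23, 0.6, 0, 0, 0, 0, 255], [0.27, 0.68, 0, 0, 0, 0, 255], [0.3, 0.76, 0, 0, 0, 0, 255]])

```text
time: 26.55
tool_pos: [0.6022, 0.0226, 0.3266]
tool_rot: [-0.002, 0.038, 0.999, 0.0]
contact_force: [-0.1, -0.4, 0.0]
gripper_width: 0.205
```

step_arm(motion=[[0.02, 0.05, 0, 0, 0, 0, 255], [0.034, 0.09, 0, 0, 0, 0, 255], [0.034, 0.09, -0.05, 0, 0, 0, 255], [0.034, 0.09, -0.1, 0, 0, 0, 255], [0.034, 0.09, -0.15, 0, 0, 0, 255], [0.034, 0.09, -0.164, 0, 0, 0, 255]])

```text
time: 27.15
tool_pos: [0.6167, 0.0659, 0.2409]
tool_rot: [-0.005, 0.038, 0.999, -0.0]
contact_force: [-1.4, -0.5, -1.2]
gripper_width: 0.21
```

```bash
python3 look.py o wrist,side mouth; python3 two.py o
```

```text
t 27.15 pos [0.6167 0.0659 0.2409] rotx [[-0.997, 0.075, 0.009], [0.075, 0.997, -0.001]] F [-1.4 -0.5 -1.2] w 0.21
wrist mouth [(0.7, [239.5, 271.5], [0.625, 0.057])]
side mouth [(0.86, [234.8, 154.3], [0.622, 0.067]), (0.34, [287.6, 203.2], [0.624, -0.144])]
```

View pics/o2.png

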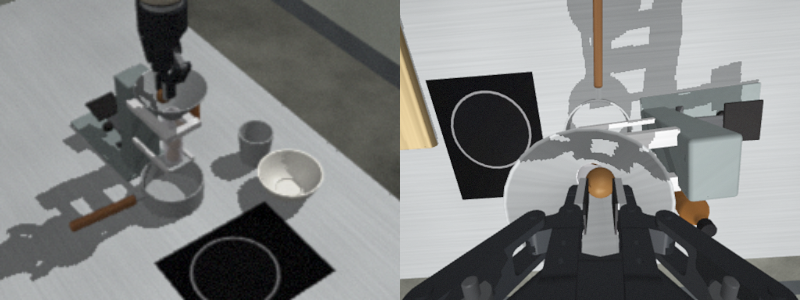

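step_arm(motion=[[0, 0, 0, 0, 0, 0, 140], [0, 0, 0, 0, 0, 0, 140], [0, 0, 0, 0, 0, 0, 140], [0, 0, 0, 0, 0, 0, 140], [0, 0, 0.08, 0, 0, 0, 140], [0, 0, 0.17, 0, 0, 0, 140], [0, 0, 0.17, 0, 0, 0, 140], [0, 0, 0.17, 0, 0, 0, 140]])

```text
time: 28.15
tool_pos: [0.6202, 0.0658, 0.3343]
tool_rot: [0.002, 0.038, 0.999, 0.0]
contact_force: [-0.3, 0.2, -0.6]
gripper_width: 0.451
```

```bash
python3 look.py p wrist,side,scene pedal_pad,pan,stand; python3 two.py p
```

```text
t 28.15 pos [0.6202 0.0658 0.3343] rotx [[-0.997, 0.075, -0.004], [0.075, 0.997, 0.0]] F [-0.3  0.2 -0.6] w 0.451
wrist pedal_pad [(0.64, [400.1, 140.5], [0.612, 0.287])]
wrist pan [(0.42, [246.2, 203.6], [0.724, 0.04])]
wrist stand []
side pedal_pad [(0.5, [197.0, 169.6], [0.611, 0.273])]
side pan [(0.67, [235.1, 223.1], [0.618, 0.076]), (0.46, [236.2, 157.3], [0.785, 0.325])]
side stand []
scene pedal_pad [(0.79, [325.0, 146.2], [0.615, 0.277])]
scene pan [(0.73, [285.3, 198.2], [0.626, 0.071]), (0.7, [324.5, 233.3], [0.797, 0.056])]
scene stand [(0.94, [282.5, 199.4], [0.623, 0.061]), (0.49, [326.6, 143.2], [0.58, 0.345])]
```

View pics/p2.png

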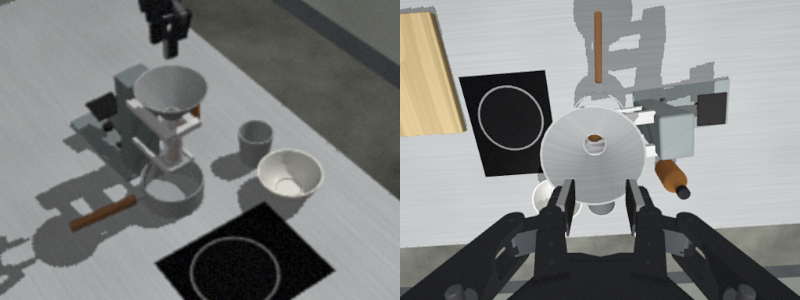

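View pics/p_scene.png

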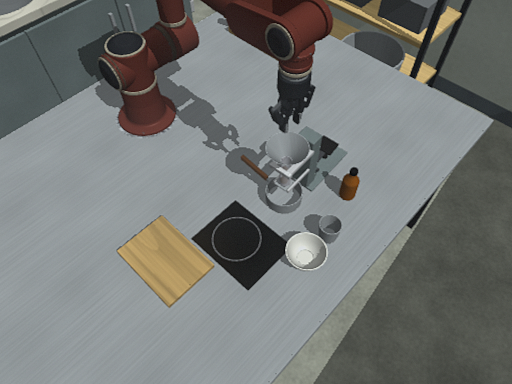

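Three balls are stacked in the tube, the top one showing at (594,138) in the right half. The board is empty and the pan sits unmoved beneath. On to the pedal.

step_arm(motion=[[0, 0.08, 0, 0, 0, 0, 255], [0, 0.18, 0, 0, 0, 0, 255], [-0.01, 0.28, 0, 0, 0, 0, 255], [-0.016, 0.36, 0, 0, 0, 0, 255], [-0.016, 0.438, 0, 0, 0, 0, 255], [-0.016, 0.438, 0, 0, 0, 0, 255], [-0.016, 0.438, -0.1, 0, 0, 0, 255], [-0.016, 0.438, -0.2, 0, 0, 0, 255], [-0.016, 0.438, -0.28, 0, 0, 0, 255], [-0.016, 0.438, -0.34, 0, 0, 0, 255]])

```text
time: 29.75
tool_pos: [0.6101, 0.2834, 0.1581]
tool_rot: [-0.002, 0.038, 0.999, -0.001]
contact_force: [-0.3, 0.7, -0.3]
gripper_width: -0.0
```

step_arm(motion=[[0, 0, -0.06, 0, 0, 0, 255], [0, 0, -0.1, 0, 0, 0, 255], [0, 0, -0.1, 0, 0, 0, 255]])

```text
time: 30.05
tool_pos: [0.609, 0.283, 0.1074]
tool_rot: [-0.004, 0.038, 0.999, -0.002]
contact_force: [-0.3, -0.9, 0.0]
gripper_width: 0.003
```

```bash
python3 look.py q wrist,side,scene pedal_pad
python3 - <<'E'
import cv2,numpy as np
a=cv2.imread('pics/q_side.png')[100:292,128:384]; b=cv2.imread('pics/q_scene.png')[60:252,200:456]
cv2.imwrite('pics/q2.png',np.hstack([cv2.resize(a,(400,300)),cv2.resize(b,(400,300))]))
E
```

```text
t 30.05 pos [0.609  0.283  0.1074] rotx [[-0.997, 0.076, 0.007], [0.076, 0.997, -0.003]] F [-0.3 -0.9  0. ] w 0.003
wrist pedal_pad [(0.57, [259.0, 218.9], [0.612, 0.285])]
side pedal_pad []
scene pedal_pad [(0.85, [327.1, 143.9], [0.614, 0.289]), (0.74, [279.5, 197.5], [0.639, 0.023])]
```

View pics/q2.png

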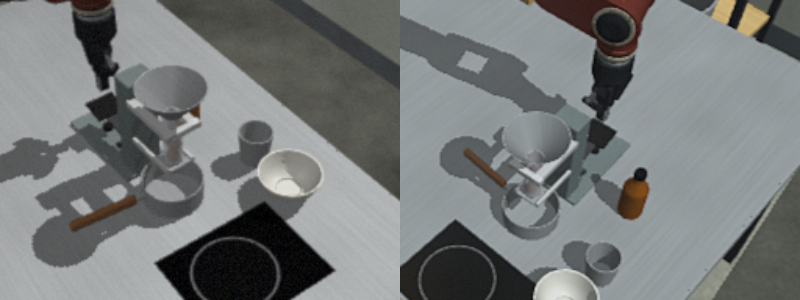

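View pics/q_wrist.png

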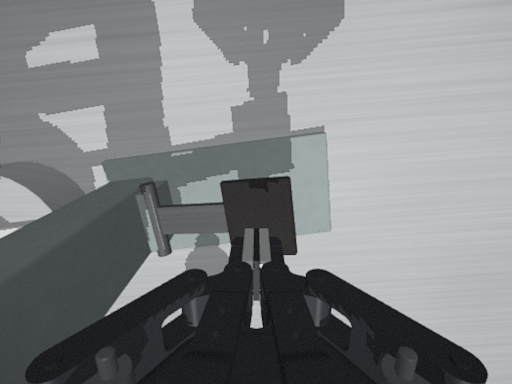

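The fingertips are over the pad, which is centred near (259,215) in the wrist view. The pan is unmoved. Pressing down.

step_arm(motion=[[0, 0, -0.05, 0, 0, 0, 255], [0, 0, -0.08, 0, 0, 0, 255], [0, 0, -0.11, 0, 0, 0, 255], [0, 0, -0.13, 0, 0, 0, 255], [0, 0, -0.14, 0, 0, 0, 255], [0, 0, -0.14, 0, 0, 0, 255]])

```text
time: 30.95
tool_pos: [0.6121, 0.2864, 0.0434]
tool_rot: [0.001, 0.038, 0.999, 0.001]
contact_force: [-3.2, 2.6, 10.1]
gripper_width: 0.002
```

step_arm(motion=[[0, 0, -0.01, 0, 0, 0, 255], [0, 0, -0.02, 0, 0, 0, 255], [0, 0, -0.025, 0, 0, 0, 255]])

```text
time: 31.25
tool_pos: [0.6126, 0.286, 0.0346]
tool_rot: [0.0, 0.037, 0.999, 0.001]
contact_force: [-14.2, -2.7, 31.1]
gripper_width: -0.001
```

The force jumped to 31 N at z = 0.035, so the pedal is on its stop. I'll hold.

step_arm(motion=[[0, 0, 0.001, 0, 0, 0, 255], [0, 0, 0.001, 0, 0, 0, 255], [0, 0, 0.001, 0, 0, 0, 255], [0, 0, 0.001, 0, 0, 0, 255], [0, 0, 0.001, 0, 0, 0, 255], [0, 0, 0.001, 0, 0, 0, 255], [0, 0, 0.001, 0, 0, 0, 255], [0, 0, 0.001, 0, 0, 0, 255]])

```text
time: 32.05
tool_pos: [0.6125, 0.286, 0.0349]
tool_rot: [0.001, 0.037, 0.999, 0.001]
contact_force: [-9.5, -1.4, 20.0]
gripper_width: -0.005
```

```bash
python3 look.py r side,scene,wrist
python3 - <<'E'
import cv2,numpy as np
a=cv2.imread('pics/r_side.png')[130:250,168:288]; b=cv2.imread('pics/r_scene.png')[110:230,230:350]
cv2.imwrite('pics/r2.png',np.hstack([cv2.resize(a,(400,400),interpolation=cv2.INTER_CUBIC),cv2.resize(b,(400,400),interpolation=cv2.INTER_CUBIC)]))
E
```

```text
t 32.05 pos [0.6125 0.286  0.0349] rotx [[-0.997, 0.075, -0.001], [0.075, 0.997, 0.001]] F [-9.5 -1.4 20. ] w -0.005
```

View pics/r2.png

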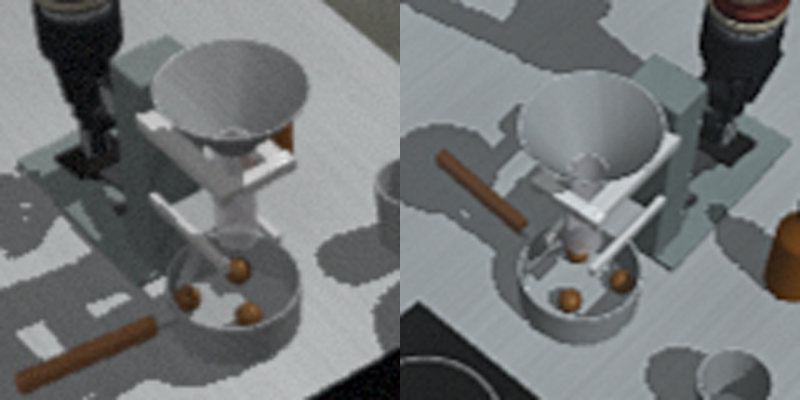

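All three balls are in the pan: (187,298), (237,270) and (248,313) in the left half. I'll let the pedal up.

step_arm(motion=[[0, 0, 0.03, 0, 0, 0, 255], [0, 0, 0.06, 0, 0, 0, 255], [0, 0, 0.1, 0, 0, 0, 255], [0, 0, 0.18, 0, 0, 0, 255], [0, 0, 0.28, 0, 0, 0, 255], [0, 0, 0.38, 0, 0, 0, 255], [0, 0, 0.48, 0, 0, 0, 255], [0, 0, 0.58, 0, 0, 0, 255]])

```text
time: 33.0
tool_pos: [0.6112, 0.2846, 0.3217]
tool_rot: [0.0, 0.038, 0.999, -0.0]
contact_force: [-0.2, -0.5, 0.1]
gripper_width: 0.001
```

step_arm(motion=[[-0.06, -0.07, 0, 0, 0, 0, 0], [-0.12, -0.14, 0, 0, 0, 0, 0], [-0.18, -0.21, 0, 0, 0, 0, 0], [-0.24, -0.28, 0, 0, 0, 0, 0], [-0.29, -0.36, -0.04, 0, 0, 0, 0], [-0.298, -0.42, -0.1, 0, 0, 0, 0], [-0.298, -0.426, -0.18, 0, 0, 0, 0], [-0.298, -0.426, -0.24, 0, 0, 0, 0], [-0.298, -0.426, -0.24, 0, 0, 0, 0]])

```text
time: 33.9
tool_pos: [0.4592, 0.0714, 0.1946]
tool_rot: [-0.005, 0.038, 0.999, -0.0]
contact_force: [0.3, -0.2, -0.6]
gripper_width: 1.004
```

```bash
python3 look.py s wrist,side,scene pan,pan_handle,pedal_pad
python3 - <<'E'
from h import *
ims=[]
for n,box in [("scene",(190,120,330,270)),("side",(170,140,310,290))]:
    c=cam(n)
    ims.append(overlay(c,[((.621,.064,.26),.06,(0,0,255)),((.619,.062,.05),.058,(0,255,0)),((.616,-.139,0),.075,(255,255,0))],box,2.8,"tmp"))
cv2.imwrite("pics/s2.png",np.hstack(ims))
E
```

```text
t 33.9 pos [0.4592 0.0714 0.1946] rotx [[-0.997, 0.076, 0.01], [0.076, 0.997, -0.001]] F [ 0.3 -0.2 -0.6] w 1.004
wrist pan [(0.89, [258.1, 277.3], [0.624, 0.062])]
wrist pan_handle [(0.92, [255.6, 192.8], [0.481, 0.069])]
wrist pedal_pad [(0.8, [443.5, 292.1], [0.612, 0.286])]
side pan [(0.97, [233.9, 222.6], [0.616, 0.08])]
side pan_handle [(0.8, [190.4, 233.5], [0.48, 0.087]), (0.52, [292.3, 350.0], [0.498, -0.338])]
side pedal_pad [(0.56, [192.3, 171.2], [0.595, 0.274])]
scene pan [(0.69, [281.2, 197.8], [0.616, 0.063]), (0.5, [327.7, 237.3], [0.812, 0.051])]
scene pan_handle [(0.83, [255.4, 165.6], [0.485, 0.081])]
scene pedal_pad [(0.61, [323.9, 142.6], [0.603, 0.286]), (0.34, [296.9, 194.1], [0.67, 0.069])]
```

View pics/s2.png

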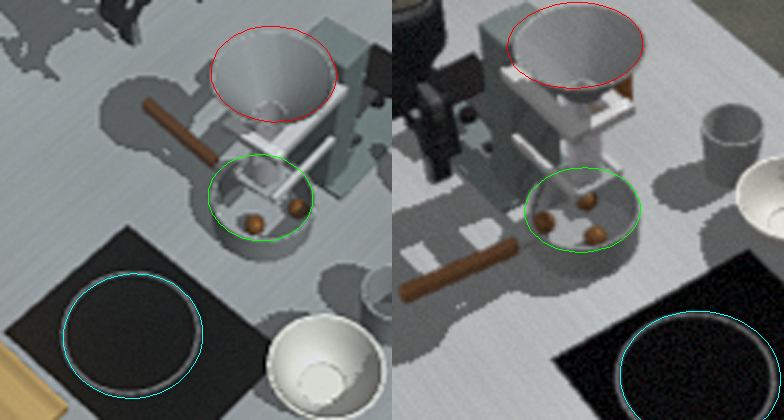

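View pics/s_wrist.png

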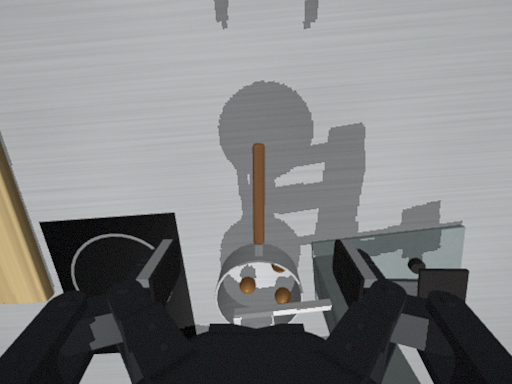

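The pan and all three balls are in place and the pedal is up. The handle is at column 259, rows 145 to 243. I'll lower onto it.

step_arm(motion=[[0, 0.002, -0.1, 0, 0, 0, 0], [0, 0.002, -0.2, 0, 0, 0, 0], [0, 0.002, -0.3, 0, 0, 0, 0], [0, 0.002, -0.35, 0, 0, 0, 0], [0, 0.002, -0.35, 0, 0, 0, 0], [0, 0.002, -0.35, 0, 0, 0, 0]])

```text
time: 35.2
tool_pos: [0.4628, 0.0728, 0.0254]
tool_rot: [-0.0, 0.038, 0.999, -0.0]
contact_force: [0.7, 0.1, 0.5]
gripper_width: 0.999
```

step_arm(motion=[[0, 0, -0.015, 0, 0, 0, 0], [0, 0, -0.015, 0, 0, 0, 150], [0, 0, -0.015, 0, 0, 0, 255], [0, 0, -0.015, 0, 0, 0, 255], [0, 0, -0.015, 0, 0, 0, 255], [0, 0, -0.015, 0, 0, 0, 255], [0, 0, -0.015, 0, 0, 0, 255], [0, 0, -0.015, 0, 0, 0, 255]])

```text
time: 36.0
tool_pos: [0.4626, 0.0729, 0.0177]
tool_rot: [0.0, 0.038, 0.999, 0.0]
contact_force: [-0.4, 1.6, 2.6]
gripper_width: 0.151
```

```bash
python3 look.py t wrist
```

```text
t 36.0 pos [0.4626 0.0729 0.0177] rotx [[-0.997, 0.075, -0.0], [0.075, 0.997, 0.0]] F [-0.4  1.6  2.6] w 0.151
```

step_arm(motion=[[0, -0.01, 0, 0, 0, 0, 255], [0, -0.03, 0, 0, 0, 0, 255], [0, -0.055, 0, 0, 0, 0, 255], [0, -0.085, 0, 0, 0, 0, 255], [-0.002, -0.115, 0, 0, 0, 0, 255], [-0.003, -0.145, 0, 0, 0, 0, 255], [-0.004, -0.175, 0, 0, 0, 0, 255], [-0.006, -0.205, 0, 0, 0, 0, 255], [-0.006, -0.235, 0, 0, 0, 0, 255], [-0.006, -0.265, 0, 0, 0, 0, 255]])

```text
time: 37.05
tool_pos: [0.4592, -0.0612, 0.0175]
tool_rot: [0.0, 0.038, 0.999, 0.0]
contact_force: [0.4, 2.6, 2.8]
gripper_width: 0.151
```

step_arm(motion=[[0, -0.03, 0, 0, 0, 0, 255], [0, -0.06, 0, 0, 0, 0, 255], [0, -0.09, 0, 0, 0, 0, 255], [0, -0.115, 0, 0, 0, 0, 255], [0, -0.13, 0, 0, 0, 0, 255], [0, -0.137, 0, 0, 0, 0, 255], [0, -0.137, 0, 0, 0, 0, 255], [0, -0.137, 0, 0, 0, 0, 255]])

```text
time: 37.85
tool_pos: [0.4594, -0.1286, 0.0175]
tool_rot: [-0.0, 0.038, 0.999, -0.001]
contact_force: [-0.7, -2.0, 2.5]
gripper_width: 0.15
```

```bash
cat > u.py <<'E'
from h import *
import sys
ims=[]
for n,box in [("scene",(165,150,305,300)),("side",(200,190,340,340))]:
    c=cam(n)
    ims.append(overlay(c,[((.616,-.139,.05),.058,(0,255,0)),((.616,-.139,0),.075,(255,255,0))],box,2.8,"tmp"))
cv2.imwrite(f"pics/{sys.argv[1]}.png",np.hstack(ims))
E
python3 look.py u scene,side pan,hob_ring; python3 u.py u2
```

```text
t 37.85 pos [ 0.4594 -0.1286  0.0175] rotx [[-0.997, 0.076, 0.0], [0.076, 0.997, -0.001]] F [-0.7 -2.   2.5] w 0.15
scene pan [(0.93, [238.7, 239.1], [0.62, -0.136])]
scene hob_ring []
side pan [(0.68, [275.9, 274.6], [0.605, -0.137])]
side hob_ring [(0.96, [278.1, 271.0], [0.617, -0.131])]
```

View pics/u2.png

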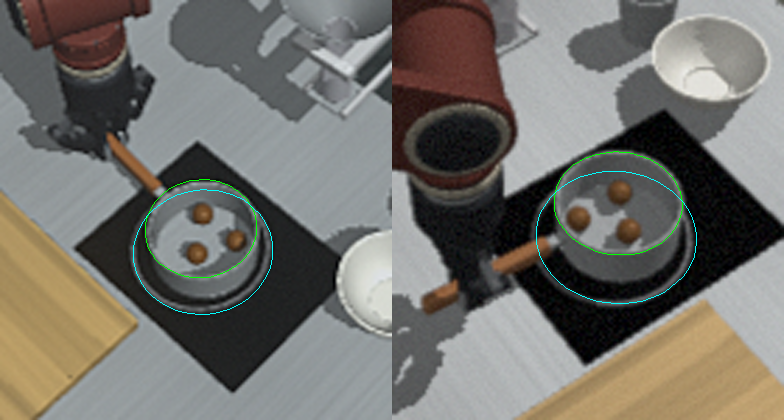

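The pan sits central on the ring with all three balls in it. Releasing and rising clear.

step_arm(motion=[[0, 0, 0, 0, 0, 0, 120], [0, 0, 0, 0, 0, 0, 0], [0, 0, 0, 0, 0, 0, 0], [0, 0, 0, 0, 0, 0, 0], [0, 0, 0.08, 0, 0, 0, 0], [0, 0, 0.18, 0, 0, 0, 0], [0, 0, 0.28, 0, 0, 0, 0], [-0.06, 0, 0.38, 0, 0, 0, 0], [-0.1, 0, 0.46, 0, 0, 0, 0], [-0.1, 0, 0.46, 0, 0, 0, 0]])

```text
time: 39.25
tool_pos: [0.4108, -0.1295, 0.2552]
tool_rot: [0.006, 0.038, 0.999, -0.003]
contact_force: [0.3, 0.1, 0.3]
gripper_width: 1.0
```

step_arm(motion=[[0, 0, 0, 0, 0, 0, 0], [0, 0, 0, 0, 0, 0, 0], [0, 0, 0, 0, 0, 0, 0], [0, 0, 0, 0, 0, 0, 0], [0, 0, 0, 0, 0, 0, 0]])

```text
time: 39.75
tool_pos: [0.4092, -0.128, 0.2461]
tool_rot: [-0.001, 0.038, 0.999, 0.001]
contact_force: [0.4, 0.9, -0.5]
gripper_width: 1.003
```

```bash
python3 look.py v scene,side,wrist pan,pan_handle,hob_ring,bowl,sauce,steel_cup; python3 u.py v2
```

```text
t 39.75 pos [ 0.4092 -0.128   0.2461] rotx [[-0.997, 0.075, 0.002], [0.075, 0.997, 0.001]] F [ 0.4  0.9 -0.5] w 1.003
scene pan [(0.94, [238.6, 237.9], [0.617, -0.134])]
scene pan_handle [(0.65, [207.2, 201.7], [0.472, -0.123])]
scene hob_ring []
scene bowl [(0.72, [306.1, 258.8], [0.81, -0.048]), (0.61, [328.1, 145.4], [0.591, 0.34])]
scene sauce [(0.82, [348.7, 192.1], [0.761, 0.228])]
scene steel_cup [(0.84, [326.3, 235.4], [0.805, 0.054])]
side pan [(0.56, [277.6, 273.9], [0.61, -0.138])]
side pan_handle [(0.61, [231.0, 287.0], [0.477, -0.123])]
side hob_ring []
side bowl [(0.91, [312.8, 220.1], [0.809, -0.045])]
side sauce [(0.37, [247.7, 177.8], [0.758, 0.217])]
side steel_cup [(0.84, [288.2, 201.6], [0.798, 0.056])]
wrist pan [(0.79, [258.6, 277.0], [0.616, -0.139])]
wrist pan_handle [(0.87, [259.0, 208.3], [0.474, -0.128]), (0.72, [250.0, 284.4], [0.602, -0.152])]
wrist hob_ring []
wrist bowl [(0.38, [254.8, 278.4], [0.618, -0.146])]
wrist sauce []
wrist steel_cup []
```

View pics/v2.png

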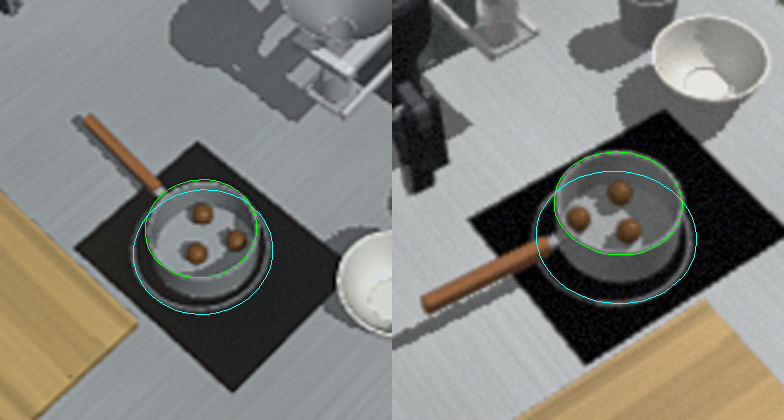

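View pics/v_scene.png

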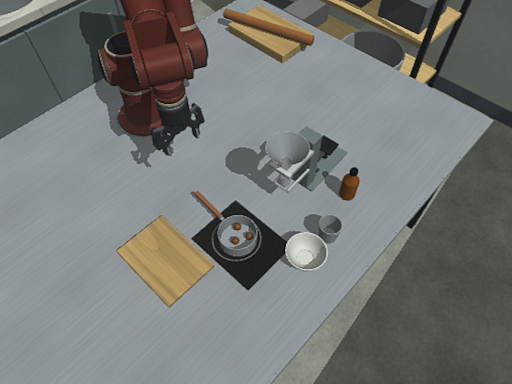

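View pics/v_wrist.png

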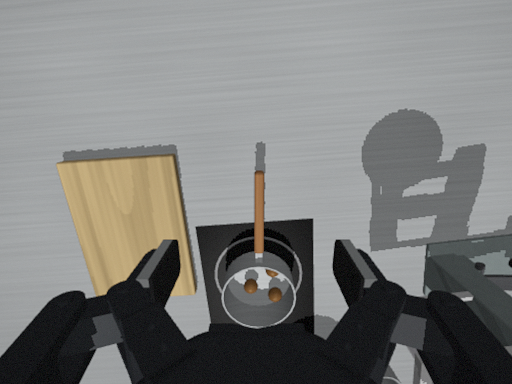

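The pan is upright and centred on the ring with all three balls in it. The gripper is clear, and the bowl, bottle and cup haven't moved. Handing in.

```bash
python3 -c "
from plant import manip
print(manip.job_done())"
```

```text
the job is handed in; nothing more can be done
None
```

The job is done and handed in at about 40 s of the 210 s allowed; no verdict is reported.

**What I did:** I slid the pan under the tube by its handle and put the three balls on the board (only three were present) into the funnel. I then pressed the pedal to its stop: the force rose to about 31 N at the fingertips, with the pad about 35 mm above the counter. I held it until all three balls were in the pan, let it up, and slid the pan back to the hob.

**Last checks:**
- **Pan:** it is upright with all three balls in it. Its rim matched the predicted circle at the ring centre, about (0.616, -0.139), in both the scene and side pictures. My fit of the ring itself is good to about 2 mm.
- **Pedal:** it is up, so the gate should be shut; I did not check the gate itself.
- **Bowl, bottle and cup:** all are within about 1 cm of their first readings, which is the detectors' own scatter.
- **Gripper:** it is open and clear of everything.

**Readings that disagreed:**
- The detectors' pan positions differed by about 1 cm between the scene and side cameras, so I relied on the circle overlays instead.
- The last ball was gripped about 10 mm higher than planned, so it sat near the fingertips, but it held.
- I saw no knock to the pan and no grip slackening.

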